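Unlatch and aim the folding solar panel beside the sink

TASK

Set up the folding solar panel that runs the outdoor sink's pump: swing the latch lever with the red post right off the panel, then raise the panel (it has an orange tab to hold) to 40 degrees (the red tick of its scale) and swivel the box until its red pointer meets the yellow mark on the base. Tilt and pointer should each be right within 5 degrees and stay so when you let go; swivel before or after raising as you like, and leave the cans, dish, cup, sieve and soap bottle where they stand.

Things in the scene. Friction and masses are not known exactly. Their poses are not given: they have to be found in the camera images.
- base: round grey base plate, 250 mm diameter, 15 mm thick, fixed to the bench. Origin: centre of its underside, on the bench, which is also on the vertical swivel axis; +x points at the yellow mark on its rim.
- mark (a point): the yellow mark (22 x 12 mm) on the rim of the base plate, 113 mm from the swivel axis.
- swivel (a joint): swivel of the turntable under the green box, about the vertical axis through the base's centre; rad, counter-clockwise from above is positive, range -1.2 to 1.2; 0 = red pointer exactly at the yellow mark. Stiff (0.35 N m), stays where it is left.
- box (a point): frame of the green plastic box on the turntable (160 x 180 mm, top 67 mm above the bench): origin on the swivel axis at bench height, x towards the red pointer, y left of that, z up; turns with the swivel. In it the box spans x -100 to 60 and y -90 to 90 mm.
- pointer (a point): tip of the red pointer (a flat bar on the turntable) that must be brought to the yellow mark; in the box's frame at x 100, y 0, z 27 mm.
- panel (a joint): tilt of the solar panel (aluminium plate 160 x 180 x 8 mm with dark blue cells, lid of the green box); rad, 0 = shut flat, grows as the tab edge rises, range 0 to 1.4; stiff (0.6 N m), stays where left. On the side at the box's -y stands a quarter-circle scale, radius 95 mm: white ticks each 10 degrees, big red tick at 40; a white bar on the panel's edge reads against it.
- panel_hinge (a point): middle of the panel's hinge line, at x 60, y 0, z 71 mm in the box's frame; its axes turn with the panel: x in the panel away from the tab, y along the hinge, z out of the panel's blue face.
- tab (a point): grip point in the orange tab, a flat plate 70 mm wide (along the hinge), 10 thick, 55 long, rising from the panel's free edge. Panel shut, it leans 30 degrees from upright, its top end away from the hinge; a gripper pinching its faces must tilt likewise and turn with it. Point: 32 mm along the tab from the panel's edge, at x -174, z 27.7 mm in panel_hinge's axes.
- latch (a joint): steel latch lever (16 x 80 x 8 mm, underside 78 mm above the bench) lying across the panel; pivots about a vertical axis at x -40, y 112 mm in the box's frame; rad, 0 = straight across the panel (to the box's -y), grows counter-clockwise from above, towards the hinge side; at 1.57 it lies beside the panel, clear of it, pointing to the box's +x; stop at 1.75; light friction.
- latch_post (a point): point 14 mm below the top of the round red post (14 mm diameter) that stands upright near the lever's free end, 64 mm from the pivot; the point is 112 mm above the bench, the post stands clear of the lever from 86 to 126 mm above the bench.
- can_a: empty red aluminium can, 66 mm diameter, 117 mm tall; origin at the centre of its underside. Bystander.
- can_b: empty blue aluminium can, same size. Bystander.
- dish: blue ceramic dish, 150 mm across, 45 mm tall; origin at the centre of its underside. Bystander.
- cup: stainless steel cup, 76 mm across, 85 mm tall; origin at the centre of its underside. Bystander.
- sieve: yellow plastic sieve, 150 mm across, 40 mm tall, with a flat 110 mm handle along its -x; origin at the centre of its underside. Bystander.
- soap: green soap bottle, 60 mm diameter, 170 mm tall; origin at the centre of its underside. Bystander.

How it is judged (in metres and radians):
On the way:
1. the latch lever is swung off the panel while the panel is still shut (value of joint latch above 1.35 rad and value of joint panel below 0.1 rad), for 0.2 s.
At the end, for the whole second after the job is handed in: the latch lever is clear of the panel (beyond 1.35 rad), the panel stands at 40 degrees and the pointer at the yellow mark, each within 5 degrees, both at rest (value of joint latch above 1.35 rad and value of joint panel between 0.6105 and 0.7855 rad and value of joint swivel between -0.0875 and 0.0875 rad and velocity of joint panel between -0.03 and 0.03 rad/s and velocity of joint swivel between -0.03 and 0.03 rad/s); the robot touches nothing.
It fails at once if the panel is forced up (beyond 0.12 rad) while the latch lever still lies over it (below 1.2 rad) (value of joint panel above 0.12 rad and value of joint latch below 1.2 rad).
It fails at once if a can, the dish, the cup, the sieve or the soap bottle is moved by more than 30 mm (distance of any of can_a, can_b, dish, cup, sieve, soap from where it was at the start of the episode above 0.03 m).
It also fails if it takes over 58 s, if anything falls off the work surface, if the arm or the gripper's body presses on something with over 40 N, if the wrist force passes 120 N, or if a joint passes its speed limit or range.

ROBOT

A 7-joint arm with a two-finger parallel gripper is mounted at the origin on the work surface. World frame = base frame: x ahead of the robot, y to its left, z up, the work surface at z = 0. Lengths are in m, angles in degrees, forces in N, time in s.
With the tool pointing down it reaches from about 0.425 to 0.875 m from the base axis. Payload 9.9 kg.
Tool frame: the origin (TCP) lies midway between the tips of the shut fingers; the grasp point (between the pads) lies 19 mm behind it (robot.hold_point_z is the distance from the TCP to the grasp point, in m); z points along the fingers, y is the line along which they close (so a half turn about z gives the same grasp; the last joint's range is limited). The gripper opens to 85 mm and grips with 20 to 120 N. Pads are 22 mm wide; open, the fingers measure 114 mm over their backs; the gripper's body (76 mm by 85 mm) begins 54 mm behind the grasp point. The pads swing forward as they close: fully open they stand 13 mm farther back than shut.
Start: joints at [-70.29, 32.985, 1.427, 82.34, -0.859, 64.687, -3.237], TCP at [0.28, 0.614, 0.231] pointing down, gripper open.
Joint ranges: [-157.87, 157.87], [-19.46, 123.44], [-87.15, 90], [11.01, 140.99], [-62.26, 242.26], [9.8, 113.94], [-161.44, 161.44]. Speed limits (degrees/s): [127.2, 127.2, 172.46, 172.46, 180, 180, 180].

INTERFACE

Orientations are given as a 3x3 rotation matrix whose columns are the frame's x, y, z axes.
In Python, from station import robot, eyes gives the robot as it stands.
- The arm moves only by the shell command python3 -m creep 'ROWS' [FORCE]. ROWS is JSON, a list of rows, each a list of 7 numbers: the shift along the tool's x, y, z each as a share of 40 mm, from -1 to 1, then the turn, a rotation vector about the tool's x, y, z each as a share of 45 degrees, from -1 to 1, then the opening, from 0 (shut) to 1 (fully open). A call has 1 to 5 rows; each row shifts and turns the commanded pose from where the row before left it, along the tool's axes as they then stand; what a row does not reach is not made up. A row lasts 1/8 s, in which the tool goes at most 62.5 mm and 10.7 degrees, less where a joint would pass 70% of its speed; a pose out of reach is approached as far as the arm can. A call with a number of a shift or a turn outside -1 to 1 is refused whole. A call with a gripper value outside its range is refused whole. The fingers move at their own pace and stop on an object; FORCE is the grip in N (left out, the last holds). Time passes only in rows, so rows that do not move let the fingers close. It gives the time, the measured TCP pose, the force, the opening and the grip force at its end, in the units of the state.
- robot.get_state(): the state, without advancing time (a new reading comes with each control period).
- eyes.snapshot(name): name is "scene" or "top" or "wrist"; returns a dict with "frame" (420x560x3 uint8, red, green, blue), "camera_matrix" (3x3 intrinsics, pixels), "rvec" (rotation vector, rad) and "tvec" (3), from world to camera coordinates, as OpenCV has them. Camera axes: x right, y down, z forward; pixel columns grow to the right and rows downward; lengths in m; the calibration is good to about 2 mm. A picture is of the moment at which its call begins. There is no depth.
- robot.sign_off(): hands the job in; it is judged then, once.
The state is a dict: "time": time; "q": joint angles; "qvel": joint speeds; "effort": joint torques, N m; "position": TCP position; "tcp_rot": TCP orientation; "force": force on the tool from outside, world axes, zero at the start; "torque": the same for the moment, N m; "gripper_width": finger opening in m; "grip_force": force on a finger pad.
Only numpy, scipy, OpenCV 4.12 (cv2) and the standard library are available. Lean on these libraries where they do the work, as an engineer would, in place of code of your own. Each camera call takes 0.05 s, during which the arm holds its last target. There are 200 camera calls.

## Working session

There is one attempt and no reset: what is moved stays moved. The work goes in short steps, Python scripts to look and compute and a shell command to move; the robot and the scene stay as the last step left them, time stands still between calls to the robot, and variables do not carry over. Pictures are saved under pics/ and viewed, at most 10 in all, crops included, and the job is handed in when it is done.

```bash
ls; mkdir -p pics
python3 - <<'E'
from station import robot, eyes
import cv2
for n in ("scene","top"):
    s=eyes.snapshot(n); cv2.imwrite(f"pics/{n}0.png",s["frame"][:,:,::-1])
    print(n,s["camera_matrix"].tolist(),s["rvec"],s["tvec"])
st=robot.get_state(); print(st["position"],st["tcp_rot"],st["time"],robot.hold_point_z,st["gripper_width"])
E
```

```text
pics
scene [[387.07054722071007, 0.0, 282.85176115176506], [0.0, 387.07054722071007, 206.5160822916172], [0.0, 0.0, 1.0]] [ 1.9411782   1.55987138 -0.61245041] [-0.1230226  -0.31088966  1.65297416]
top [[533.6235653556826, 0.0, 267.7626045026408], [0.0, 533.6235653556826, 204.18441355479007], [0.0, 0.0, 1.0]] [ 2.15891683 -2.11930703  0.13970407] [-0.00690594  0.53496587  1.61638325]
[0.27987398 0.61378517 0.230525  ] [[-9.09876602e-01  4.14878595e-01 -5.65698400e-04]
 [ 4.14878975e-01  9.09875514e-01 -1.40923702e-03]
 [-6.99471520e-05 -1.51692816e-03 -9.99998847e-01]] 0.1 0.0187 0.08551943688330223
```

View pics/scene0.png

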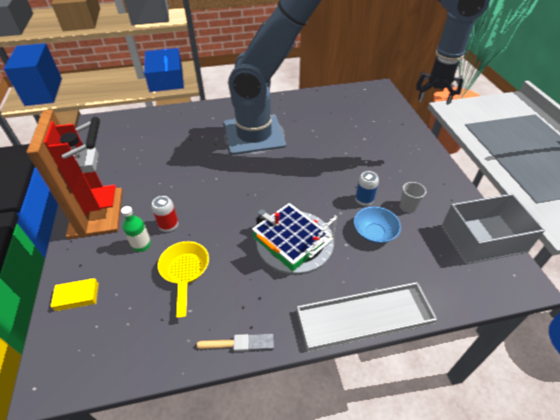

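View pics/top0.png

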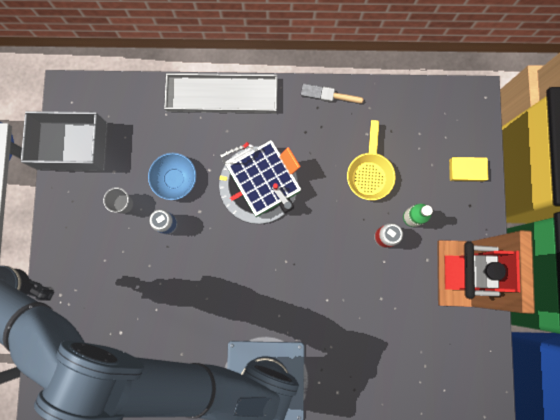

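The scene picture shows the panel on the box (about 292,237), with the cans, dish, cup, sieve and soap bottle around it. In the top picture the base is at about (258,183), the yellow mark at about (224,178), the red pointer at about (237,196), the orange tab at about (289,160) and the red post at about (275,186). Next I'll measure these by colour.

```bash
cat > h.py <<'E'
from station import robot, eyes
import cv2, numpy as np
def snap(n): return eyes.snapshot(n)
def ray(s,uv):
    R=cv2.Rodrigues(np.array(s["rvec"]))[0]; c=-R.T@np.ravel(s["tvec"])
    return c, R.T@np.linalg.inv(s["camera_matrix"])@np.array([uv[0],uv[1],1.])
def onplane(s,uv,z):
    c,d=ray(s,uv); return c+d*(z-c[2])/d[2]
def proj(s,P): return cv2.projectPoints(np.array(P,float).reshape(-1,1,3),np.array(s["rvec"]),np.array(s["tvec"]),s["camera_matrix"],None)[0][:,0]
def blobs(s,lo,hi,roi,amin=6):
    hsv=cv2.cvtColor(s["frame"],cv2.COLOR_RGB2HSV); m=cv2.inRange(hsv,np.array(lo),np.array(hi))
    k=np.zeros_like(m); x0,y0,x1,y1=roi; k[y0:y1,x0:x1]=m[y0:y1,x0:x1]
    n,_,st,ce=cv2.connectedComponentsWithStats(k)
    return [(ce[i].round(1).tolist(),st[i].tolist()) for i in range(1,n) if st[i][4]>=amin]
COL=dict(red=((0,150,90),(6,255,255)),red2=((172,150,90),(180,255,255)),orange=((7,150,120),(18,255,255)),yellow=((20,110,120),(35,255,255)))
E
python3 - <<'E'
from h import *
for n,roi in (("top",(205,130,310,235)),("scene",(240,195,345,275))):
    s=snap(n)
    for c,(a,b) in COL.items():
        for ce,st in blobs(s,a,b,roi):
            print(n,c,ce,st,*[onplane(s,ce,z)[:2].round(3) for z in (.015,.027,.112)])
    x0,y0,x1,y1=roi
    cv2.imwrite(f"pics/{n}1.png",cv2.resize(s["frame"][y0:y1,x0:x1,::-1],None,fx=5.5,fy=5.5,interpolation=cv2.INTER_CUBIC))
E
```

```text
top red [245.6, 144.8] [244, 143, 4, 5, 13] [0.729 0.078] [0.726 0.077] [0.704 0.072]
top red [275.3, 186.0] [274, 184, 4, 5, 14] [ 0.597 -0.019] [ 0.595 -0.019] [ 0.579 -0.02 ]
top red [236.0, 195.6] [231, 192, 11, 8, 49] [0.564 0.104] [0.562 0.103] [0.548 0.097]
top orange [289.5, 160.3] [281, 148, 19, 26, 269] [ 0.681 -0.063] [ 0.678 -0.063] [ 0.658 -0.061]
top yellow [223.0, 177.9] [220, 176, 7, 4, 21] [0.62  0.147] [0.618 0.146] [0.601 0.137]
scene red [276.4, 217.4] [275, 213, 3, 10, 19] [ 0.499 -0.006] [ 0.509 -0.008] [ 0.582 -0.022]
scene red [316.5, 238.3] [315, 238, 4, 2, 6] [0.614 0.102] [0.623 0.099] [0.686 0.075]
scene red2 [277.8, 216.0] [277, 213, 2, 7, 9] [ 0.493 -0.   ] [ 0.504 -0.002] [ 0.577 -0.017]
scene red2 [314.4, 237.9] [313, 237, 4, 3, 7] [0.611 0.096] [0.62  0.092] [0.684 0.07 ]
scene orange [267.6, 243.3] [257, 234, 22, 19, 94] [ 0.6   -0.056] [ 0.609 -0.057] [ 0.674 -0.067]
```

View pics/top1.png

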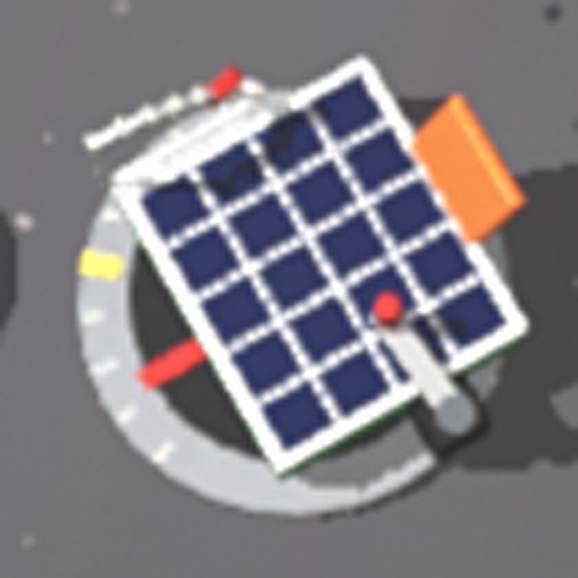

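The crop shows the panel's corners at about (365,58), (525,325), (280,475) and (115,185), the post at (388,305), the lever pivot at (460,410), the pointer tip at about (145,380) and the yellow mark at (100,265).

Run:
```python
from h import *
s=snap("top")
cs=[onplane(s,(205+u/5.5-.4,130+v/5.5-.4),.079)[:2] for u,v in ((365,58),(525,325),(280,475),(115,185))]
cs=np.array(cs); print(cs.round(4).tolist(),[np.linalg.norm(cs[i]-cs[i-1]).round(4) for i in range(4)])
B=np.array([[-.1,-.09],[-.1,.09],[.06,.09],[.06,-.09]])
# rigid fit
bm,cm=B.mean(0),cs.mean(0); U,_,V=np.linalg.svd((B-bm).T@(cs-cm)); R=(U@V).T
t=cm-R@bm; yaw=np.degrees(np.arctan2(R[1,0],R[0,0])); print("base",t,"yaw",yaw,"res",((B@R.T+t)-cs).round(4).tolist())
mk=onplane(s,(223,177.9),.015)[:2]; d=mk-t; print("mark r",np.linalg.norm(d),"ang",np.degrees(np.arctan2(d[1],d[0])))
pt=onplane(s,(205+145/5.5-.4,130+380/5.5-.4),.027)[:2]-t; print("ptr r",np.linalg.norm(pt),np.degrees(np.arctan2(pt[1],pt[0])))
for nm,p in dict(post=(-.04,.048),pivot=(-.04,.112),tab=(.06-.174,0)).items(): print(nm,R@p+t)
for lab,uv,h in (("cana",(390,235),.117),("canb",(161,221),.117),("dish",(172,177),.045),("cup",(117,201),.085),("sieve",(371,176),.04),("soap",(422,213),.1)): print(lab,onplane(s,uv,h)[:2].round(3))
```

```text
[[0.7286, -0.0036], [0.5784, -0.0948], [0.4926, 0.0386], [0.6536, 0.1343]] [np.float64(0.1569), np.float64(0.1757), np.float64(0.1586), np.float64(0.1873)]
base [0.60305607 0.03579469] yaw 120.83194171297576 res [[0.003, -0.0003], [-0.0014, -0.0014], [0.0024, 0.0026], [-0.0041, -0.0008]]
mark r 0.11261755276469822 ang 81.19628866123297
ptr r 0.09738219411168712 121.54799565610925
post [ 0.58234057 -0.02315332]
pivot [ 0.52738541 -0.05595471]
tab [ 0.66148354 -0.06209418]
cana [ 0.439 -0.357]
canb [0.468 0.316]
dish [0.615 0.303]
cup [0.53  0.459]
sieve [ 0.629 -0.317]
soap [ 0.508 -0.456]
```

Everything agrees: the panel sides, the mark at radius 113 mm, the pointer at 97 mm and the post. The base is at (0.603, 0.036), the swivel is about +40° and the post is at (0.581, -0.022). I'll move over the post now.

```bash
cat >> h.py <<'E'
from scipy.spatial.transform import Rotation as Rn
def report(P=None,R=None):
    st=robot.get_state(); p=np.array(st["position"]); T=np.array(st["tcp_rot"]).reshape(3,3)
    print("t",st["time"],"p",p.round(4),"yang",np.degrees(np.arctan2(T[1,1],T[0,1])).round(1),"z",T[:,2].round(3),"q",np.round(st["q"],0).tolist(),"w",round(st["gripper_width"],4),"F",np.round(st["force"],1))
    if P is not None: print(" shift units(40mm) tool axes",(T.T@(np.array(P)-p)/.04).round(2))
    if R is not None: print(" turn units(45deg) tool axes",(Rn.from_matrix(T.T@R).as_rotvec(degrees=True)/45).round(3))
def down(ydeg):
    a=np.radians(ydeg); y=np.array([np.cos(a),np.sin(a),0]); z=np.array([0,0,-1.]); return np.c_[np.cross(y,z),y,z]
E
r='[-0.75,-0.63,0,0,0,0,0.5]'
python3 -m creep '[[-0.75,-0.63,0,0,0,0,0.5],[-0.75,-0.63,0,0,0,0,0.5],[-0.75,-0.63,0,0,0,0,0.5],[-0.75,-0.63,0,0,0,0,0.5],[-0.75,-0.63,0,0,0,0,0.5]]'
python3 -m creep '[[-0.75,-0.63,0,0,0,0,0.5],[-0.75,-0.63,0,0,0,0,0.5],[-0.75,-0.63,0,0,0,0,0.5],[-0.75,-0.63,0,0,0,0,0.5],[-0.75,-0.63,0,0,0,0,0.5]]'
python3 -m creep '[[-0.75,-0.63,0,0,0,0,0.5],[-0.75,-0.63,0,0,0,0,0.5],[-0.75,-0.63,0,0,0,0,0.5],[-0.75,-0.63,0,0,0,0,0.5],[-0.75,-0.63,0,0,0,0,0.5]]'
python3 -m creep '[[0,0,0,0,0,0.2,0.4],[0,0,0,0,0,0.2,0.4],[0,0,0,0,0,0.2,0.4],[0,0,0,0,0,0.2,0.4],[0,0,0,0,0,0.2,0.4]]'
python3 -m creep '[[0,0,0,0,0,0.2,0.4],[0,0,0,0,0,0.2,0.4],[0,0,0,0,0,0.2,0.4],[0,0,0,0,0,0.2,0.4],[0,0,0,0,0,0.2,0.4]]'
python3 -c "
from h import *
report([.581,-.022,.15],down(-59))"
```

```text
time: 0.88
position: [0.3647, 0.4361, 0.2313]
tcp_rot: [[-0.91, 0.415, 0.0], [0.415, 0.91, 0.0], [-0.0, 0.0, -1.0]]
force: [-0.8, -0.6, -0.7]
gripper_width: 0.0428
grip_force: 0.0
time: 1.5
position: [0.4489, 0.2592, 0.2314]
tcp_rot: [[-0.91, 0.415, 0.0], [0.415, 0.91, 0.0], [-0.0, 0.0, -1.0]]
force: [0.3, 0.1, 0.9]
gripper_width: 0.0426
grip_force: 0.0
time: 2.12
position: [0.5331, 0.0824, 0.2314]
tcp_rot: [[-0.91, 0.415, 0.0], [0.415, 0.91, 0.0], [-0.0, 0.0, -1.0]]
force: [0.7, 0.4, -0.0]
gripper_width: 0.0426
grip_force: 0.0
time: 2.75
position: [0.5326, 0.0835, 0.2313]
tcp_rot: [[-0.345, 0.939, -0.0], [0.939, 0.345, 0.0], [0.0, 0.0, -1.0]]
force: [0.2, -0.4, 0.9]
gripper_width: 0.0341
grip_force: 0.0
time: 3.38
position: [0.5326, 0.0836, 0.2313]
tcp_rot: [[0.419, 0.908, 0.0], [0.908, -0.419, 0.0], [0.0, -0.0, -1.0]]
force: [-0.5, -0.2, 1.1]
gripper_width: 0.0343
grip_force: 0.0
t 3.375 p [0.5326 0.0836 0.2313] yang -24.8 z [ 0.  0. -1.] q [-35.0, 24.0, 31.0, 104.0, -14.0, 56.0, -23.0] w 0.0343 F [-0.5 -0.2  1.1]
 shift units(40mm) tool axes [-1.89  2.21  2.03]
 turn units(45deg) tool axes [-0.   -0.    0.76]
```

```bash
python3 -m creep '[[-0.63,0.74,0,0,0,0,0.4],[-0.63,0.74,0,0,0,0,0.4],[-0.63,0.73,0,0,0,0,0.4],[0,0,0.5,0,0,0.19,0.4],[0,0,0.5,0,0,0.19,0.4]]'
python3 -m creep '[[0,0,0.5,0,0,0.19,0.4],[0,0,0.5,0,0,0.19,0.4],[0,0,0,0,0,0,0.4]]'
python3 -c "
from h import *
report([.581,-.022,.095],down(-59))
s=snap('wrist'); cv2.imwrite('pics/w1.png',s['frame'][:,:,::-1])"
```

```text
time: 4.0
position: [0.5819, -0.0226, 0.1909]
tcp_rot: [[0.669, 0.744, 0.001], [0.744, -0.669, 0.0], [0.001, 0.0, -1.0]]
force: [-0.3, 0.3, -0.5]
gripper_width: 0.0344
grip_force: 0.0
time: 4.38
position: [0.5808, -0.0215, 0.15]
tcp_rot: [[0.854, 0.52, -0.003], [0.52, -0.854, -0.0], [-0.003, -0.001, -1.0]]
force: [0.5, -0.5, -0.0]
gripper_width: 0.0342
grip_force: 0.0
t 4.375 p [ 0.5808 -0.0215  0.15  ] yang -58.6 z [-0.003 -0.    -1.   ] q [-25.0, 35.0, 37.0, 104.0, -26.0, 51.0, -35.0] w 0.0342 F [ 0.5 -0.5 -0. ]
 shift units(40mm) tool axes [0.   0.01 1.38]
 turn units(45deg) tool axes [-0.001  0.003  0.008]
```

View pics/w1.png

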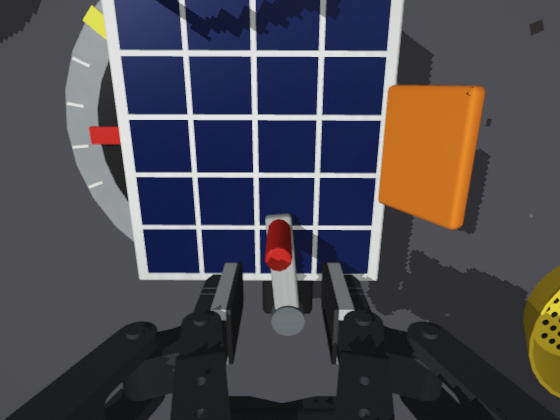

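The wrist picture shows the post top at (279,258), centred between the fingers. I'll check where that falls at z = 0.126.

```bash
python3 -c "
from h import *
s=snap('wrist'); P=onplane(s,(279,259),.126); print(P, onplane(s,(279,222),.088)); P[2]=.094; report(P)"
```

```text
[ 0.5793586  -0.02132582  0.126     ] [ 0.5836514  -0.01834952  0.088     ]
t 4.475 p [ 0.5819 -0.022   0.1517] yang -58.5 z [ 0. -0. -1.] q [-25.0, 35.0, 37.0, 103.0, -26.0, 51.0, -35.0] w 0.034 F [-0.  -0.1  0.2]
 shift units(40mm) tool axes [-0.05 -0.05  1.44]
```

```bash
python3 -m creep '[[-0.02,-0.02,0.72,0,0,0,0.4],[-0.02,-0.02,0.7,0,0,0,0.4],[0,0,0,0,0,0,0.0],[0,0,0,0,0,0,0],[0,0,0,0,0,0,0]]' 20
python3 -m creep '[[0,0,0,0,0,0,0],[-0.01,-0.21,0,0,0,-0.167,0],[-0.014,-0.21,0,0,0,-0.167,0],[-0.014,-0.21,0,0,0,-0.167,0],[-0.014,-0.21,0,0,0,-0.167,0]]'
python3 -m creep '[[-0.014,-0.21,0,0,0,-0.167,0],[-0.014,-0.21,0,0,0,-0.167,0],[-0.014,-0.21,0,0,0,-0.167,0],[-0.014,-0.21,0,0,0,-0.167,0]]'
python3 -m creep '[[-0.014,-0.21,0,0,0,-0.167,0],[-0.014,-0.21,0,0,0,-0.167,0],[-0.014,-0.21,0,0,0,-0.167,0],[-0.014,-0.21,0,0,0,-0.167,0],[0,0,0,0,0,0,0]]'
python3 -c "
from h import *
report([.490,-.004,.095])
s=snap('top'); print(blobs(s,*COL['red'],(205,130,310,235)))
cv2.imwrite('pics/t2.png',cv2.resize(s['frame'][130:240,205:325,::-1],None,fx=5,fy=5,interpolation=cv2.INTER_CUBIC))"
```

```text
time: 5.1
position: [0.5793, -0.0215, 0.095]
tcp_rot: [[0.854, 0.52, -0.0], [0.52, -0.854, -0.0], [-0.0, -0.0, -1.0]]
force: [-1.1, -0.8, -8.6]
gripper_width: 0.0131
grip_force: 20.4
time: 5.72
position: [0.5542, -0.0002, 0.0947]
tcp_rot: [[0.477, 0.879, -0.002], [0.879, -0.477, -0.002], [-0.003, -0.0, -1.0]]
force: [-6.7, -9.1, -7.7]
gripper_width: 0.0128
grip_force: 20.6
time: 6.22
position: [0.5228, 0.0073, 0.0949]
tcp_rot: [[-0.027, 1.0, 0.0], [1.0, 0.027, -0.002], [-0.002, 0.0, -1.0]]
force: [-1.9, -7.7, -9.0]
gripper_width: 0.0135
grip_force: 20.4
time: 6.85
position: [0.4914, -0.0011, 0.095]
tcp_rot: [[-0.52, 0.854, 0.001], [0.854, 0.52, -0.001], [-0.001, 0.0, -1.0]]
force: [0.0, -3.3, -10.3]
gripper_width: 0.0132
grip_force: 20.4
t 6.85 p [ 0.4914 -0.0011  0.095 ] yang 31.3 z [ 0.001 -0.001 -1.   ] q [-10.0, 28.0, 7.0, 119.0, -6.0, 33.0, 33.0] w 0.0132 F [  0.   -3.3 -10.3]
 shift units(40mm) tool axes [-0.04 -0.07 -0.  ]
[([246.5, 144.4], [245, 143, 4, 4, 13]), ([236.0, 195.2], [231, 191, 11, 9, 51])]
```

View pics/t2.png

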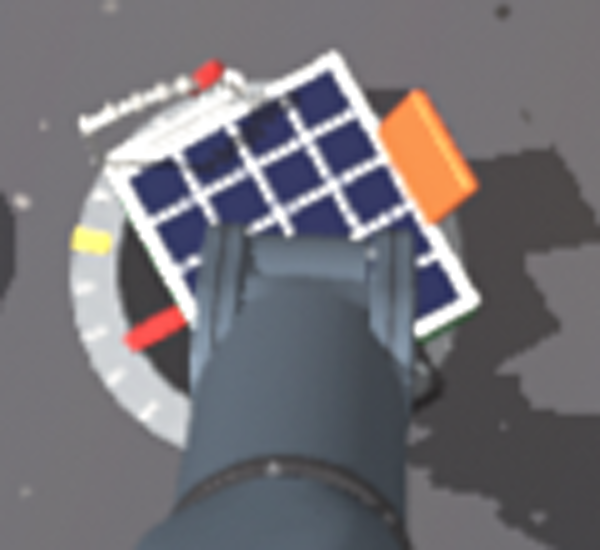

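The lever lies beside the panel at about 92°. The panel is still shut and the pointer hasn't moved: red pointer at about (155,330) and tab at about (430,150) in the crop. I'll release the post, lift, and work out the grasp on the tab.

```bash
python3 -m creep '[[0,0,0,0,0,0,0.4],[0,0,0,0,0,0,0.4],[0,0,-0.7,0,0,0,0.4],[0,0,-1,0,0,0,0.6],[0,0,-1,0,0,0,0.6]]'
cat >> h.py <<'E'
BASE=np.array([.603,.036]); 
def grasp(yaw,tilt,back=0.,out=.002):
    a=np.radians(yaw); th=np.radians(tilt); xb=np.array([np.cos(a),np.sin(a),0]); up=np.array([0,0,1.])
    px=np.cos(th)*xb-np.sin(th)*up; pz=np.sin(th)*xb+np.cos(th)*up
    P=np.r_[BASE,.071]+.06*xb-.174*px+.0277*pz
    z=.5*px-.866025*pz; y=-.866025*px-.5*pz
    return P+z*(.0187-back-out), np.c_[np.cross(y,z),y,z]
E
python3 -c "
from h import *
s=snap('top'); print(blobs(s,*COL['red'],(205,130,310,235))); P=onplane(s,(245.6,144.8),.09)
report(*grasp(121,0,.08)); print(grasp(121,0,.08)[0])"
```

```text
time: 7.52
position: [0.4915, 0.0006, 0.204]
tcp_rot: [[-0.522, 0.853, 0.001], [0.853, 0.522, 0.0], [-0.0, 0.001, -1.0]]
force: [1.2, -0.2, 0.2]
gripper_width: 0.0511
grip_force: 0.0
[([246.3, 144.4], [244, 143, 5, 4, 14]), ([235.2, 195.4], [231, 192, 9, 8, 43])]
t 7.575 p [4.938e-01 4.000e-04 2.087e-01] yang 31.4 z [ 0.007  0.001 -1.   ] q [-13.0, 19.0, 9.0, 112.0, -4.0, 49.0, 31.0] w 0.0514 F [2.9 0.6 4.3]
 shift units(40mm) tool axes [-4.3   2.76  1.41]
 turn units(45deg) tool axes [0.531 0.521 1.961]
[ 0.6780153  -0.08884642  0.15351938]
```

```bash
python3 -m creep '[[-0.86,0.55,0,0,0,0,0.6],[-0.86,0.55,0,0,0,0,0.6],[-0.86,0.55,0,0,0,0,0.6],[-0.86,0.55,0,0,0,0,0.6],[-0.86,0.55,0,0,0,0,0.6]]'
python3 -m creep '[[0,0,0,0,0,0.2,0.6],[0,0,0,0,0,0.2,0.6],[0,0,0,0,0,0.2,0.6],[0,0,0,0,0,0.2,0.6],[0,0,0,0,0,0.2,0.6]]'
python3 -m creep '[[0,0,0,0,0,0.2,0.6],[0,0,0,0,0,0.2,0.6],[0,0,0,0,0,0.2,0.6],[0,0,0,0,0,0.2,0.6],[0,0,0,0,0,0.2,0.6]]' | tail -3
python3 -c "
from h import *
report(*grasp(121,0,.08))"
```

```text
time: 8.2
position: [0.6765, -0.0892, 0.2026]
tcp_rot: [[-0.522, 0.853, 0.001], [0.853, 0.522, 0.0], [-0.0, 0.001, -1.0]]
force: [-0.3, -0.4, -0.9]
gripper_width: 0.0511
grip_force: 0.0
time: 8.82
position: [0.6753, -0.0885, 0.2026]
tcp_rot: [[0.239, 0.971, 0.001], [0.971, -0.239, 0.0], [0.0, 0.001, -1.0]]
force: [-0.5, 0.0, -0.8]
gripper_width: 0.0515
grip_force: 0.0
force: [0.2, 0.0, 0.2]
gripper_width: 0.0515
grip_force: 0.0
t 9.45 p [ 0.6753 -0.0884  0.2026] yang -58.8 z [ 0.001  0.    -1.   ] q [-15.0, 39.0, 35.0, 84.0, -23.0, 64.0, -35.0] w 0.0515 F [0.2 0.  0.2]
 shift units(40mm) tool axes [0.05 0.04 1.23]
 turn units(45deg) tool axes [0.667 0.    0.005]
```

```bash
python3 -m creep '[[0,0,0.3,0.17,0,0,0.6],[0,0,0.3,0.17,0,0,0.6],[0,0,0.3,0.17,0,0,0.6],[0,0,0,0.155,0,0,0.6],[0,0,0,0,0,0,0.6]]'
python3 -c "
from h import *
report(*grasp(121,0,.08))
s=snap('wrist'); b=blobs(s,*COL['orange'],(0,0,560,420),100); print(b)
P=grasp(121,0,0,0)[0]; print(proj(s,[P,P-.0187*grasp(121,0)[1][:,2]]))
cv2.imwrite('pics/w2.png',s['frame'][:,:,::-1])"
```

```text
time: 10.07
position: [0.6722, -0.0873, 0.1646]
tcp_rot: [[0.855, 0.449, -0.261], [0.519, -0.741, 0.426], [-0.003, -0.5, -0.866]]
force: [-0.6, 0.1, -0.0]
gripper_width: 0.0513
grip_force: 0.0
t 10.075 p [ 0.6722 -0.0873  0.1646] yang -58.8 z [-0.261  0.426 -0.866] q [4.0, 52.0, 23.0, 66.0, -35.0, 92.0, -28.0] w 0.0513 F [-0.6  0.1 -0. ]
 shift units(40mm) tool axes [0.1  0.23 0.19]
 turn units(45deg) tool axes [0.001 0.006 0.004]
[([300.5, 222.8], [290, 158, 22, 133, 2192])]
[[294.92712403 206.38675845]
 [295.94928555 216.19434151]]
```

View pics/w2.png

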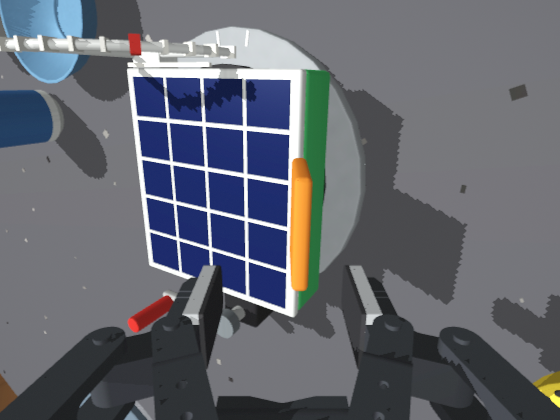

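The wrist picture shows the tab edge-on at x ≈ 300, y from 158 to 291, with the pads centred near x = 284. The red post lies clear of the panel at (150,313). I'll move in along the tab and grip it.

```bash
python3 -m creep '[[0.05,0.26,0.19,0,0,0,0.6],[0,0,0.7,0,0,0,0.6],[0,0,0.7,0,0,0,0.6],[0,0,0.6,0,0,0,0.6],[0,0,0,0,0,0,0.6]]' | head -2
python3 -c "
from h import *
report(*grasp(121,0,0))"
python3 -m creep '[[0,0,0,0,0,0,0],[0,0,0,0,0,0,0],[0,0,0,0,0,0,0],[0,0,0,0,0,0,0]]' 60
python3 -c "
from h import *
report(*grasp(121,0,0))"
```

```text
time: 10.75
position: [0.6553, -0.0519, 0.0852]
t 10.75 p [ 0.6553 -0.0519  0.0852] yang -58.4 z [-0.263  0.425 -0.866] q [1.0, 54.0, 22.0, 75.0, -37.0, 82.0, -25.0] w 0.0512 F [-0.1  0.5  0.1]
 shift units(40mm) tool axes [ 0.01  0.09 -0.02]
 turn units(45deg) tool axes [0.    0.008 0.012]
time: 11.25
position: [0.6579, -0.0571, 0.0867]
tcp_rot: [[0.854, 0.453, -0.255], [0.52, -0.742, 0.423], [0.002, -0.494, -0.87]]
force: [6.3, -4.1, 0.7]
gripper_width: 0.0094
grip_force: 60.0
t 11.25 p [ 0.6579 -0.0571  0.0867] yang -58.6 z [-0.255  0.423 -0.87 ] q [2.0, 54.0, 22.0, 75.0, -37.0, 82.0, -25.0] w 0.0094 F [ 6.3 -4.1  0.7]
 shift units(40mm) tool axes [ 0.02 -0.02  0.08]
 turn units(45deg) tool axes [0.009 0.001 0.007]
```

```bash
python3 -c "
from h import *
a,A=grasp(121,0);b,B=grasp(116,0)
print((A.T@(b-a)/.04).round(3),(Rn.from_matrix(A.T@B).as_rotvec(degrees=True)/45).round(4))
a,A=grasp(81,0);b,B=grasp(81,5)
print((A.T@(b-a)/.04).round(3),(Rn.from_matrix(A.T@B).as_rotvec(degrees=True)/45).round(4))"
```

```text
[-0.23  -0.009  0.005] [0.     0.0556 0.0962]
[ 0.    -0.218 -0.289] [-0.1111 -0.     -0.    ]
```

```bash
python3 -m creep '[[-0.23,0.09,0.005,0,0.0556,0.0962,0],[-0.23,-0.009,0.005,0,0.0556,0.0962,0],[-0.23,-0.009,0.005,0,0.0556,0.0962,0],[-0.23,-0.009,0.005,0,0.0556,0.0962,0]]'
python3 -c "
from h import *
report(*grasp(101,0,0))"
python3 -m creep '[[-0.23,-0.009,0.005,0,0.0556,0.0962,0],[-0.23,-0.009,0.005,0,0.0556,0.0962,0],[-0.23,-0.009,0.005,0,0.0556,0.0962,0],[-0.23,-0.009,0.005,0,0.0556,0.0962,0],[0,0,0,0,0,0,0]]'
python3 -c "
from h import *
report(*grasp(81,0,0))
s=snap('top'); print(blobs(s,*COL['red'],(205,130,310,235)))
print(blobs(s,*COL['yellow'],(205,130,310,235)))
cv2.imwrite('pics/t3.png',cv2.resize(s['frame'][130:240,205:325,::-1],None,fx=5,fy=5,interpolation=cv2.INTER_CUBIC))"
```

```text
time: 11.75
position: [0.625, -0.0709, 0.0856]
tcp_rot: [[0.981, 0.171, -0.094], [0.195, -0.85, 0.49], [0.004, -0.499, -0.867]]
force: [3.1, 2.4, 4.5]
gripper_width: 0.0096
grip_force: 59.0
t 11.75 p [ 0.625  -0.0709  0.0856] yang -78.6 z [-0.094  0.49  -0.867] q [4.0, 49.0, 24.0, 89.0, -45.0, 72.0, -30.0] w 0.0096 F [3.1 2.4 4.5]
 shift units(40mm) tool axes [-0.03 -0.06  0.07]
 turn units(45deg) tool axes [ 0.002 -0.002  0.008]
time: 12.38
position: [0.5876, -0.0726, 0.0856]
tcp_rot: [[0.989, -0.129, 0.079], [-0.151, -0.857, 0.493], [0.004, -0.499, -0.866]]
force: [2.1, -2.2, 8.1]
gripper_width: 0.0096
grip_force: 60.5
t 12.375 p [ 0.5876 -0.0726  0.0856] yang -98.6 z [ 0.079  0.493 -0.866] q [4.0, 44.0, 26.0, 104.0, -56.0, 61.0, -34.0] w 0.0096 F [ 2.1 -2.2  8.1]
 shift units(40mm) tool axes [-0.05 -0.07  0.08]
 turn units(45deg) tool axes [ 0.001 -0.001  0.009]
[([270.0, 145.0], [268, 144, 5, 3, 15]), ([232.5, 178.5], [228, 177, 10, 5, 37]), ([242.2, 213.2], [241, 211, 4, 5, 13])]
[([223.2, 177.7], [220, 176, 7, 4, 19])]
```

View pics/t3.png

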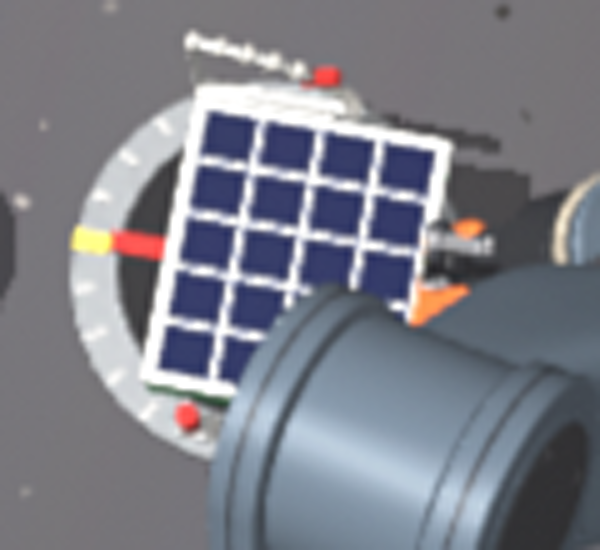

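The pointer now meets the yellow mark (bar from 115 to 165 along y ≈ 243, mark at (92,240)), and the latch post is clear at (188,418). I'll raise the panel now, checking q5, which is close to its limit.

```bash
python3 -m creep '[[0,-0.218,-0.289,-0.111,0,0,0],[0,-0.218,-0.289,-0.111,0,0,0]]' | sed -n '2p;4p'
python3 -c "
from h import *
report(*grasp(81,10,0))"
python3 -m creep '[[0,-0.218,-0.289,-0.111,0,0,0],[0,-0.218,-0.289,-0.111,0,0,0],[0,-0.218,-0.289,-0.111,0,0,0]]'| sed -n '2p;4p'
python3 -c "
from h import *
report(*grasp(81,25,0))"
python3 -m creep '[[0,-0.218,-0.289,-0.111,0,0,0],[0,-0.218,-0.289,-0.111,0,0,0],[0,-0.218,-0.289,-0.111,0,0,0],[0,0,0,0,0,0,0]]'| sed -n '2p;4p'
python3 -c "
from h import *
report(*grasp(81,40,0))
for n in ('top','scene'):
    s=snap(n); cv2.imwrite(f'pics/{n}4.png',s['frame'][:,:,::-1])"
```

```text
position: [0.5888, -0.0682, 0.1134]
force: [1.4, -0.4, -0.4]
t 12.675 p [ 0.5888 -0.0682  0.1134] yang -98.5 z [ 0.053  0.335 -0.941] q [-6.0, 40.0, 33.0, 104.0, -49.0, 58.0, -44.0] w 0.0091 F [ 1.4 -0.4 -0.4]
 shift units(40mm) tool axes [-0.06 -0.1   0.05]
 turn units(45deg) tool axes [0.004 0.    0.01 ]
position: [0.5915, -0.0517, 0.1542]
force: [3.3, -1.1, -1.8]
t 13.05 p [ 0.5915 -0.0517  0.1542] yang -98.5 z [ 0.016  0.082 -0.997] q [-23.0, 37.0, 43.0, 102.0, -36.0, 55.0, -61.0] w 0.0097 F [ 3.3 -1.1 -1.8]
 shift units(40mm) tool axes [-0.06 -0.1   0.04]
 turn units(45deg) tool axes [ 0.005 -0.004  0.011]
position: [0.597, -0.0248, 0.1896]
force: [5.2, -2.6, 5.6]
t 13.55 p [ 0.597  -0.0248  0.1896] yang -98.2 z [-0.02  -0.178 -0.984] q [-39.0, 40.0, 54.0, 98.0, -25.0, 58.0, -77.0] w 0.0098 F [ 5.2 -2.6  5.6]
 shift units(40mm) tool axes [-0.09 -0.07  0.04]
 turn units(45deg) tool axes [ 0.007 -0.011  0.017]
```

```bash
python3 -m creep '[[0,0,0,0,0,0,0.25],[0,0,0,0,0,0,0.4],[0,0,0,0,0,0,0.5],[0,0,-0.4,0,0,0,0.5],[0,0,-0.8,0,0,0,0.5]]'| sed -n '2p;4p'
python3 -m creep '[[0,0,-1,0,0,0,0.5],[0,0,-1,0,0,0,0.5],[0,-1,-1,0,0,0,0.5],[0,-1,-1,0,0,0,0.5],[0,1,0,0,0,0,0.5]]'| sed -n '2p;4p'
python3 -m creep '[[-1,1,0,0,0,0,0.5],[-1,1,0,0,0,0,0.5],[-1,1,0,0,0,0,0.5],[-1,1,0,0,0,0,0.5],[-1,1,0,0,0,0,0.5]]'| sed -n '2p;4p'
python3 -c "
from h import *
report()
s=snap('top'); cv2.imwrite('pics/t5.png',s['frame'][:,:,::-1])
print(blobs(s,*COL['red'],(205,130,310,235)),blobs(s,*COL['yellow'],(205,130,310,235)),blobs(s,*COL['orange'],(205,130,310,235)))
a=cv2.resize(s['frame'][130:240,205:325,::-1],(600,550),interpolation=cv2.INTER_CUBIC)
s=snap('scene');print(blobs(s,*COL['red'],(240,195,345,275)),blobs(s,*COL['orange'],(240,170,345,275)))
b=cv2.resize(s['frame'][170:280,240:350,::-1],(550,550),interpolation=cv2.INTER_CUBIC)
cv2.imwrite('pics/both5.png',cv2.resize(np.hstack([a,b]),(800,383)))"
```

```text
position: [0.5945, -0.0167, 0.2351]
force: [0.1, 0.0, 0.3]
position: [0.607, 0.057, 0.3864]
force: [0.3, -0.8, -0.9]
position: [0.3841, -0.1084, 0.4192]
force: [-1.4, 0.3, 1.2]
t 15.525 p [ 0.3841 -0.1084  0.4192] yang -98.8 z [-0.032 -0.171 -0.985] q [-69.0, -0.0, 70.0, 102.0, 10.0, 80.0, -99.0] w 0.0426 F [-1.4  0.3  1.2]
[([268.9, 144.9], [267, 144, 5, 3, 14]), ([232.2, 178.9], [228, 177, 9, 5, 39]), ([243.0, 213.5], [242, 212, 3, 4, 12])] [([222.9, 177.8], [220, 176, 7, 4, 22])] [([275.8, 174.7], [271, 162, 10, 26, 131])]
[([299.5, 196.0], [299, 195, 2, 3, 6]), ([323.5, 235.1], [322, 234, 4, 3, 8]), ([292.6, 242.8], [290, 241, 6, 5, 18])] [([276.5, 202.0], [274, 189, 7, 26, 111])]
```

View pics/both5.png

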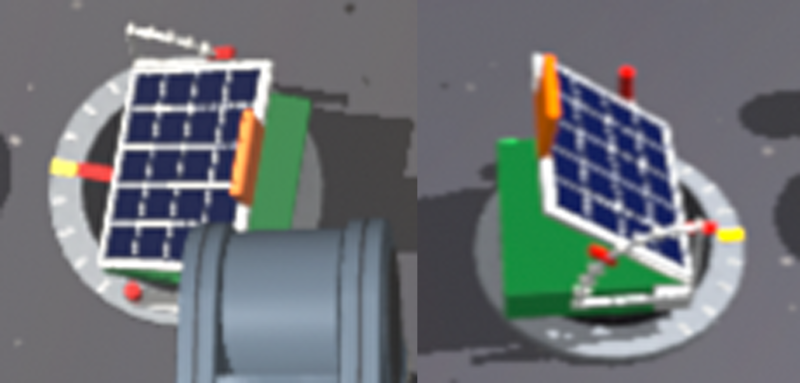

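The left half (top view) shows the red pointer in line with the yellow mark and the post clear at (132,291). The right half (scene view) shows the panel raised, with its free -y corner at (271,62) in the top half and (548,212) in the scene half. I'll triangulate that corner for the tilt and check the swivel.

```bash
python3 -c "
from h import *
t=snap('top');s=snap('scene');k=3.478
def tri(a,b):
    (c1,d1),(c2,d2)=ray(t,a),ray(s,b)
    x=np.linalg.lstsq(np.c_[d1,-d2],c2-c1,rcond=None)[0]; p,q=c1+x[0]*d1,c2+x[1]*d2
    return (p+q)/2,np.linalg.norm(p-q)
p,e=tri((205+271/k-.4,130+62/k-.4),(240+131/k-.4,170+212/k-.4)); a=np.radians(81.2); xb=np.array([np.cos(a),np.sin(a)]); yb=np.array([-xb[1],xb[0]])
d=p[:2]-BASE; bx,by=d@xb,d@yb; print(p,e,'box',bx,by,'tilt',np.degrees(np.arctan2(p[2]-.071,.06-bx)), 'minus',np.degrees(np.arctan2(.008,.16)))
for T in (35,40,45):
    th=np.radians(T);L=.16;x=.06-L*np.cos(th)+.008*np.sin(th);z=.071+L*np.sin(th)+.008*np.cos(th);w=np.r_[BASE+x*xb-.09*yb,z]
    print(T,proj(t,w),proj(s,w))
q=onplane(t,(228.5,178),.03)[:2]-BASE;print('ptr',np.linalg.norm(q),np.degrees(np.arctan2(q[1],q[0])))
print((205+271/k-.4,130+62/k-.4),(240+131/k-.4,170+212/k-.4)); report()"
```

```text
[ 0.6820127  -0.0392834   0.17257544] 0.0013452204684615593 box -0.06230937151796413 -0.08959988304945517 tilt 39.708941172469906 minus 2.8624052261117474
35 [[284.17176223 147.85111664]] [[276.02332201 231.47095998]]
40 [[281.1349087  146.41232437]] [[279.26552163 228.85297151]]
45 [[277.74804598 144.97680478]] [[282.88072266 226.3776485 ]]
ptr 0.0933278909149029 81.16484818489941
(282.5183438757907, 147.42633697527313) (277.26532489936744, 230.55457159286945)
t 15.725 p [ 0.3853 -0.107   0.4197] yang -98.6 z [-0.028 -0.163 -0.986] q [-69.0, -0.0, 70.0, 102.0, 10.0, 80.0, -99.0] w 0.0429 F [ 0.8  1.7 -0.3]
```

The corner reads about 37° and the gripper's angle read about 40°. I'll settle it with the wrist camera, which looks towards the panel.

```bash
python3 -c "
from h import *
s=snap('wrist'); cv2.imwrite('pics/w6.png',s['frame'][:,:,::-1])
a=np.radians(81.2); xb=np.r_[np.cos(a),np.sin(a)]; yb=np.r_[-xb[1],xb[0]]
for T in (35,40,45):
    th=np.radians(T);L=.16;x=.06-L*np.cos(th)+.008*np.sin(th);z=.071+L*np.sin(th)+.008*np.cos(th)
    print(T,[proj(s,np.r_[BASE+x*xb+y*yb,z]).round(1).tolist() for y in(-.09,.09)])
hx=.06; print([proj(s,np.r_[BASE+.06*xb+y*yb,.079]).round(1).tolist() for y in(-.09,.09)])"
```

```text
35 [[[93.7, -192.1]], [[124.4, 57.3]]]
40 [[[76.3, -203.5]], [[111.0, 56.5]]]
45 [[[56.5, -215.1]], [[95.9, 55.6]]]
[[[-18.2, -142.2]], [[23.3, 60.8]]]
```

View pics/w6.png

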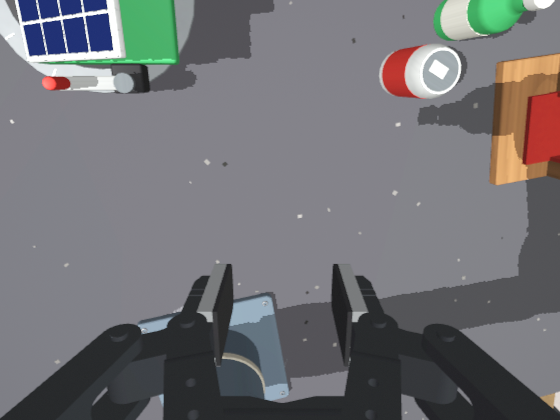

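The panel's near free corner is at (121,56), the hinge corner at about (21,62), and the post at (55,83), clear of the panel. The hinge at z = 71 mm with the box top at 67 mm puts the panel's top face 4 mm above the hinge line, not 8 mm, so I'll reproject with that.

```bash
python3 -c "
from h import *
W=snap('wrist');t=snap('top');s=snap('scene')
a=np.radians(81.2); xb=np.r_[np.cos(a),np.sin(a)]; yb=np.r_[-xb[1],xb[0]]
def pt(T,L,y): th=np.radians(T); return np.r_[BASE+(.06-L*np.cos(th)+.004*np.sin(th))*xb+y*yb,.071+L*np.sin(th)+.004*np.cos(th)]
for T in (35,38,40,42,45):
    print(T,'wrist',proj(W,pt(T,.16,.09)).round(1),'top',proj(t,pt(T,.16,-.09)).round(1),'scene -y',proj(s,pt(T,.16,-.09)).round(1),'scene +y',proj(s,pt(T,.16,.09)).round(1))
print('hinge wrist',proj(W,pt(40,0,.09)),'hinge top -y',proj(t,pt(40,0,-.09)),'scene -y',proj(s,pt(40,0,-.09)))"
```

```text
35 wrist [[128.1  57.8]] top [[284.9 148.3]] scene -y [[275.2 232.3]] scene +y [[272.3 186.9]]
38 wrist [[120.6  57.3]] top [[283.2 147.4]] scene -y [[277.  230.7]] scene +y [[273.9 185.3]]
40 wrist [[115.3  57. ]] top [[282.  146.8]] scene -y [[278.3 229.6]] scene +y [[275.1 184.3]]
42 wrist [[109.7  56.6]] top [[280.7 146.3]] scene -y [[279.7 228.6]] scene +y [[276.3 183.2]]
45 wrist [[100.7  56.1]] top [[278.7 145.4]] scene -y [[281.8 227.1]] scene +y [[278.2 181.7]]
hinge wrist [[22.59483853 60.99540513]] hinge top -y [[242.38574162 148.66726044]] scene -y [[320.02167253 249.69436814]]
```

Every view reads about 38° for the tilt and within 1° for the pointer, and the latch is clear. I'm handing it in.

```bash
python3 -c "
from h import *
print(robot.sign_off())"
```

```text
the job is handed in; nothing more can be done
None
```

I handed the job in with the latch lever swung off beside the panel, the panel up at about 38° and the red pointer on the yellow mark to within about 1°; nothing else was touched, and no verdict came back.

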